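Roll the green sample tin up the ramp into its cradle

ROBOT

A 6-joint arm with a two-finger parallel gripper is mounted at the origin on the work surface. World frame = base frame: x ahead of the robot, y to its left, z up, the work surface at z = 0. Lengths are in m, angles in degrees, forces in N, time in s.
With the tool pointing down it reaches from about 0.375 to 0.9 m from the base axis. Payload 3.1 kg.
Tool frame: the origin (TCP) lies at the very end of the fingers, on their centre line; the grasp point (between the pads) lies 19 mm behind it (bot.tcp_to_grasp is the distance from the TCP to the grasp point, in m); z points along the fingers, y is the direction in which the jaws open and shut (so a half turn about z gives the same grasp; the last joint's range is limited). The gripper opens to 87 mm and grips with 3 to 60 N. Pads are 19 mm wide; open, the fingers measure 117 mm over their backs; the gripper's body (75 mm by 190 mm) begins 51 mm behind the grasp point.
Start: joints at [55.72, 30.224, 82.088, -0, 67.689, -10.227], TCP at [0.255, 0.571, 0.223] pointing down, gripper open.
Joint ranges: [-176.69, 176.69], [-43.24, 126.21], [12.49, 139.97], [-82, 262], [0, 151.66], [-163.58, 163.58]. Speed limits (degrees/s): [159.86, 159.86, 180, 180, 180, 180].

INTERFACE

Orientations are given as a 3x3 rotation matrix whose columns are the frame's x, y, z axes.
In Python, from rig import telemetry, eyes, order, bot gives the robot as it stands. The module is installed in compiled form; this text tells all that it offers.
- The arm moves only by the tool servo_tool, never from a script. Its argument "targets" is a list of rows, each a list of 2 entries, a list of its own where there are three numbers: the shift along the tool's x, y, z in m, then the turn, a rotation vector about the tool's x, y, z in rad. In form: [[[tx, ty, tz], [wx, wy, wz]], ...]. A call has 1 to 12 rows; each row is the pose to reach, as a shift and turn from the pose commanded when the call began, along the tool's axes at that moment; what a row does not reach only later rows make up. A row lasts 1/8 s, in which the tool goes at most 62.5 mm and 10.7 degrees, less where a joint would pass 70% of its speed; a pose out of reach is approached as far as the arm can. A call with a gripper value outside its range is refused whole. "gripper" is the finger opening in m, from 0 to 0.087, set as the call begins (left out, the last holds). The fingers move at their own pace and stop on an object; the grip force is fixed at half the most. Time passes only in rows, so rows that repeat a pose let the fingers close. It gives the time, the measured TCP pose, the force and the opening at its end, in the units of the state.
- telemetry.read_state(): the state, without advancing time (a new reading comes with each control period).
- eyes.capture(name): name is "scene" or "side" or "wrist"; returns a dict with "pixels" (384x512x3 uint8, blue, green, red), "intrinsics" (3x3 intrinsics, pixels), "k1" (the pictures are not rectified: a ray, as slopes to the right and down, at radius r is drawn at 1 + k1 r^2 times it, then the intrinsics apply), "extrinsics" (4x4, takes a point from camera to world coordinates); the wrist camera has in their place "T_tool_cam" (4x4, takes a point from camera to tool coordinates, whose origin is the TCP and whose axes are the flange's). Camera axes: x right, y down, z forward; pixel columns grow to the right and rows downward; lengths in m; the calibration is good to about 2 mm. A picture is of the moment at which its call begins: read the wrist's pose just before it. There is no depth.
- order.hand_in(): hands the job in, once; it reports no verdict.
The state is a dict: "time_s": time; "joint_positions": joint angles; "qvel": joint speeds; "tau": joint torques, N m; "position": TCP position; "tcp_rot": TCP orientation; "force": force on the tool from outside, world axes, zero at the start; "moment": the same for the moment, N m; "opening": opening from 0.0 (shut) to 1.0 (fully open).
Only numpy, scipy, OpenCV 4.12 (cv2) and the standard library are available. Lean on these libraries where they do the work, as an engineer would, in place of code of your own. Each camera call takes 0.05 s, during which the arm holds its last target. There are 200 camera calls.

TASK

In the paint lab, push the sample tin with the green band up its lane of the sloped ramp with your fingertips, staying behind it until it is over the crest, so that it comes to lie in the blue cradle against the end stop and cannot roll back. Do not lift it. Leave the orange-banded tin at the bottom of the other lane, and do not disturb the jar or the mixing disc.

Things in the scene. Friction and masses are not known exactly. Their poses are not given: they have to be found in the camera images.
- gutter: Fixed two-lane tin ramp: two steel gutters side by side climb at 7 degrees to a crest. Origin: floor level at the crest, midway between lanes, about 46 mm above the work surface. x: up the slope along the floor (7 degrees off level), y: left across the lanes, z: square to the floor (floor z = 0 for x < 0). Lanes centred on y = +50 and -50 mm, 74 mm wide inside, walls 14 mm high, 4 mm thick.
- ramp_low (a point): Low end of the ramp: floor level, midway between the lanes, at x = -211 mm in the frame of gutter. Here each lane has a black lip, 10 mm high and 5 mm thick, that keeps the tin from rolling out; the ramp ends behind it.
- ramp_stop (a point): Foot of the black end stops (45 mm high), midway between the lanes. From the crest to here each lane is a blue cradle 56 mm long, falling at 5 degrees. A tin lying against the stop has its centre at x = 33, z = 22 mm in the frame of gutter. Once its centre is past x = 6 mm it rolls into the cradle by itself; before that it rolls back down if let go.
- green_tin_center (a point): Centre of the sample tin to be moved: closed steel tin with broad green band, a cylinder 56 mm in diameter and 66 mm long, 0.15 to 0.31 kg, free to roll, lying on its side across one of the two lanes (either one), resting on the low lip at about x = -190, z = 28 mm in the frame of gutter. Its axis is the point's y axis.
- orange_tin_center (a point): Centre of the other tin, the same but with an orange band, lying at the low end of the other lane. It stays where it is.
- jar_center (a point): Centre (half-way up) of an upright closed amber jar, 60 mm in diameter, 85 mm high, standing loose beside the ramp. Not to be disturbed.
- disc_center (a point): Centre (half-way up) of a loose steel mixing disc lying flat beside the ramp, 56 mm in diameter with a 16 mm hub, 30 mm high in all. Not to be disturbed.
Not all that is in view belongs to the job. Leave any purple or yellow look-alike of the part that bears green_tin_center alone. Leave any pink look-alike of the part that bears orange_tin_center alone.

How it is judged (in metres and radians):
On the way:
1. the fingers push the green tin at the crest (its centre within 25 mm before to 15 mm past it) (x of green_tin_center in the frame of gutter between -0.025 and 0.015 m and contact force between green_tin and the fingers above 0.05 N).
At the end, for the whole second after the job is handed in: The green tin lies still in the cradle against the end stop (centre within 5 mm of its seated place along the ramp and in height), and the orange tin lies within 10 mm of its place at the low end of its lane (x of green_tin_center in the frame of gutter between 0.028 and 0.038 m and z of green_tin_center in the frame of gutter between 0.016 and 0.027 m and linear speed of green_tin below 0.02 m/s and x of orange_tin_center in the frame of gutter between -0.2 and -0.18 m and z of orange_tin_center in the frame of gutter below 0.034 m); the robot touches nothing.
It fails at once if the green tin is lifted more than 12 mm off the gutter floor (z of green_tin_center in the frame of gutter above 0.04 m).
It fails at once if the orange tin is moved more than 10 mm (distance of orange_tin_center from where it was at the start of the episode above 0.01 m).
It fails at once if the jar is moved more than 15 mm (distance of jar_center from where it was at the start of the episode above 0.015 m).
It fails at once if the mixing disc is moved more than 15 mm (distance of disc_center from where it was at the start of the episode above 0.015 m).
It also fails if it takes over 40 s, if anything falls off the work surface, if the arm or the gripper's body presses on something with over 40 N, if the wrist force passes 120 N, or if a joint passes its speed limit or range.

## Working session

There is one attempt and no reset: what is moved stays moved. The work goes in short steps, Python scripts to look and compute and a tool call to move; the robot and the scene stay as the last step left them, time stands still between calls to the robot, and variables do not carry over. Pictures are saved under pics/ and viewed, about 8 in all and at most 12, crops included, and the job is handed in when it is done.

Besides the shell and the picture viewer there is one more tool, called after ">>>" as a command line: name --argument value ..., lists and objects as JSON in quotes. servo_tool: Moves the arm, as the interface text tells. Its arguments: {"type":"object","properties":{"targets":{"type":"array","items":{"type":"array"}},"gripper":{"type":"number"}},"required":["targets"]}

```bash
mkdir -p pics; python3 - <<'E'
from rig import telemetry, eyes
import cv2,numpy as np,pickle
s=telemetry.read_state();print(s)
for n in("scene","side"):
    d=eyes.capture(n);cv2.imwrite(f"pics/{n}0.png",d["pixels"]);pickle.dump(d,open(f"{n}0.pkl","wb"))
    print(n,d["intrinsics"],d["k1"],d["extrinsics"])
E
```

```text
{'time_s': 0.0, 'joint_positions': array([ 5.57197936e+01,  3.02765469e+01,  8.21561330e+01, -3.99221709e-04,
        6.76892168e+01, -1.02271535e+01]), 'qvel': array([-0.00456986, -0.06201439,  0.04235724,  0.12503462, -0.019946  ,
        0.05940327]), 'tau': array([-2.34697491e-04, -4.40036452e+01, -1.76596516e+01,  6.32374990e-02,
        5.81848703e-02, -1.45330782e-04]), 'position': array([0.2542952 , 0.57012995, 0.22159898]), 'tcp_rot': array([[-9.13169309e-01,  4.07578693e-01, -1.19296588e-03],
       [ 4.07580269e-01,  9.13167685e-01, -1.76156571e-03],
       [ 3.71401240e-04, -2.09483710e-03, -9.99997737e-01]]), 'force': array([ 0.18918965, -0.15160472,  0.09754168]), 'moment': array([ 0.04518518,  0.01800858, -0.02671141]), 'opening': 0.9984620283798846}
scene [[359.67346804   0.         254.41980779]
 [  0.         359.67346804 188.84289294]
 [  0.           0.           1.        ]] -0.10561274391337683 [[ 0.46897449  0.54811313 -0.6925568   1.14292534]
 [ 0.8829557  -0.3098357   0.35269119 -0.35188578]
 [-0.02126415 -0.77690014 -0.62926466  0.60339434]
 [ 0.          0.          0.          1.        ]]
side [[355.74606426   0.         254.36717308]
 [  0.         355.74606426 194.07999233]
 [  0.           0.           1.        ]] -0.10433748773419917 [[ 0.99639729 -0.06323758  0.05651062  0.51107041]
 [-0.08330194 -0.60474209  0.7920529  -0.61928427]
 [-0.01591316 -0.7939068  -0.60783119  0.50765787]
 [ 0.          0.          0.          1.        ]]
```

View pics/scene0.png

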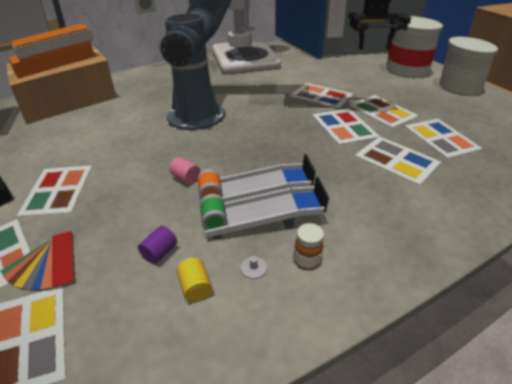

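View pics/side0.png

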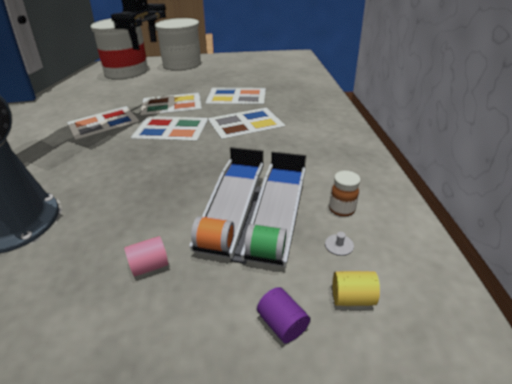

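Candidates for the green tin are:
- green at scene (213,210) / side (266,242)
- orange at scene (209,183)
- pink at scene (184,170)
- purple at scene (157,244)
- yellow at scene (195,279)

I choose the green one, which lies in the outer lane (scene right, side right). I'll check it in a close crop.

```bash
python3 - <<'E'
import cv2,numpy as np
a=cv2.imread("pics/scene0.png")[150:270,185:345];b=cv2.imread("pics/side0.png")[140:268,180:370]
a=cv2.resize(a,None,fx=5,fy=5,interpolation=cv2.INTER_CUBIC);b=cv2.resize(b,None,fx=4.2,fy=4.2,interpolation=cv2.INTER_CUBIC)
cv2.imwrite("pics/a.png",a);cv2.imwrite("pics/b.png",b[:,:800])
E
```

```text
(no output)
```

View pics/a.png

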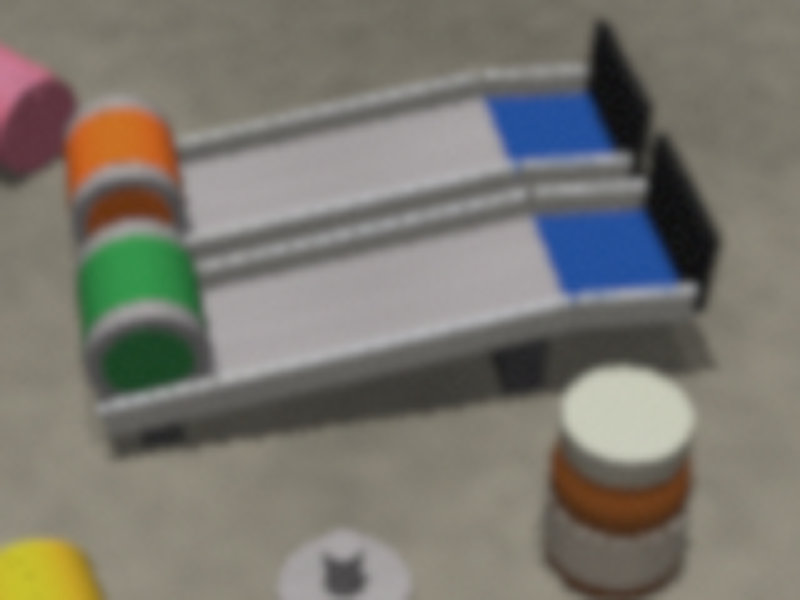

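View pics/b.png

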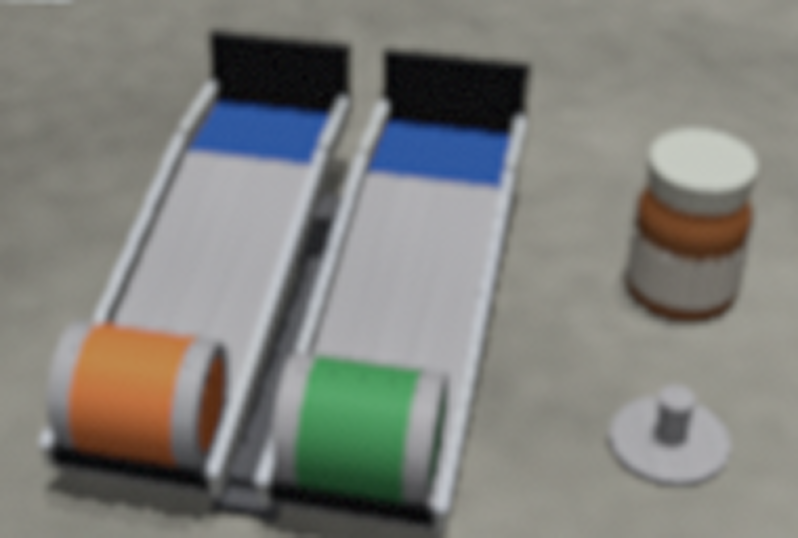

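The crops show the green tin at the low end of the lane nearest the jar and disc (y = -50), and the orange tin in the other lane. The crest corners (blue/steel edge) show clearly. Next I'll measure.

```bash
cat > h.py <<'E'
import numpy as np,cv2,pickle
from scipy.spatial.transform import Rotation as Ro
def ray(d,uv):
    k=np.array([d["k1"],0,0,0,0.])
    n=cv2.undistortPoints(np.array(uv,float).reshape(-1,1,2),d["intrinsics"],k).reshape(-1,2)
    E=np.array(d["extrinsics"]);r=np.c_[n,np.ones(len(n))]@E[:3,:3].T
    return E[:3,3],r
def onplane(d,uv,z):
    o,r=ray(d,uv);return o+r*((z-o[2])/r[:,2])[:,None]
def tri(d1,p1,d2,p2):
    A=np.zeros((3,3));b=np.zeros(3)
    for d,p in((d1,p1),(d2,p2)):
        o,r=ray(d,[p]);r=r[0]/np.linalg.norm(r[0]);P=np.eye(3)-np.outer(r,r);A+=P;b+=P@o
    return np.linalg.solve(A,b)
def proj(d,X):
    E=np.linalg.inv(d["extrinsics"])
    return cv2.projectPoints(np.array(X,float).reshape(-1,3),cv2.Rodrigues(E[:3,:3])[0],E[:3,3],d["intrinsics"],np.array([d["k1"],0,0,0,0.]))[0].reshape(-1,2)
E
python3 - <<'E'
from h import *
sc,sd=[pickle.load(open(f"{n}0.pkl","rb")) for n in("scene","side")]
S=lambda p:((np.array(p,float)+.5)/5-.5)+[185,150]
D=lambda p:((np.array(p,float)+.5)/4.2-.5)+[180,140]
np.set_printoptions(precision=4,suppress=True)
print("scene crest y=87,-13",onplane(sc,S([(487,97),(537,212)]),.046))
print("side crest 87,13,-13,-87",onplane(sd,D([(190,150),(312,161),(370,172),(500,186)]),.046))
# wall top crest (z=14): 
for n,a,b in(("stopL topfar",(603,20),(213,35)),("stopL topnear",(648,105),(350,45)),("stopR topfar",(662,135),(386,53)),("stopR topnear",(717,240),(527,66)),("wall low near",(100,408),(440,512)),("jar lid",(627,410),(704,158)),("hub",(345,563),(677,395))):
    print(n,tri(sc,S(a),sd,D(b)))
for n,lo,hi in(("green",(45,100,50),(80,255,255)),("orange",(5,150,120),(16,255,255))):
    c=[]
    for d,roi in((sc,(165,235,195,228)),(sd,(210,265,190,290))):
        im=cv2.cvtColor(d["pixels"],cv2.COLOR_BGR2HSV);m=cv2.inRange(im,lo,hi);q=np.zeros_like(m);q[roi[0]:roi[1],roi[2]:roi[3]]=m[roi[0]:roi[1],roi[2]:roi[3]]
        M=cv2.moments(q,True);c.append((M["m10"]/M["m00"],M["m01"]/M["m00"]))
    print(n,c,tri(sc,c[0],sd,c[1]))
E
```

```text
scene crest y=87,-13 [[0.4918 0.0629 0.046 ]
 [0.5852 0.0344 0.046 ]]
side crest 87,13,-13,-87 [[0.4924 0.0601 0.046 ]
 [0.558  0.0424 0.046 ]
 [0.588  0.0289 0.046 ]
 [0.6547 0.009  0.046 ]]
stopL topfar [0.5083 0.1221 0.0831]
stopL topnear [0.5839 0.0967 0.086 ]
stopR topfar [0.6034 0.0914 0.0826]
stopR topnear [0.6783 0.0679 0.0828]
wall low near [ 0.5916 -0.1986  0.0312]
jar lid [ 0.7478 -0.0296  0.0851]
hub [ 0.7137 -0.1382  0.0248]
green [(212.4246913580247, 210.6), (263.8650137741047, 241.52892561983472)] [ 0.5585 -0.1639  0.0506]
orange [(208.14427860696517, 178.16417910447763), (209.40506329113924, 231.28933092224233)] [ 0.4594 -0.1341  0.0621]
```

```bash
cat >> h.py <<'E'
YAW=np.radians(72.2);O=np.array([.5735,.0355,.046])
G=Ro.from_euler("ZY",[YAW,-np.radians(7)]).as_matrix()
T=np.array([[np.cos(YAW),np.sin(YAW),0],[np.sin(YAW),-np.cos(YAW),0],[0,0,-1]]).T.copy()
T=np.c_[[np.cos(YAW),np.sin(YAW),0],[np.sin(YAW),-np.cos(YAW),0],[0,0,-1]]
def world(p):return O+G@np.array(p)
def local(p):return G.T@(np.array(p)-O)
def rel(s,p):
    R=s["tcp_rot"];return R.T@(np.array(p)-s["position"]),Ro.from_matrix(R.T@T).as_rotvec()
np.set_printoptions(precision=4,suppress=True)
E
python3 - <<'E'
from h import *
from rig import telemetry
sc,sd=[pickle.load(open(f"{n}0.pkl","rb")) for n in("scene","side")]
s=telemetry.read_state()
t=world([-.19,-.05,.028]);print("tin",t,world([-.19,.05,.028]))
print("reproj g",proj(sc,t),proj(sd,t))
print("purple local",local(tri(sc,(157,244),sd,(283,314))))
x=T[:,0];w=t-x*(.028+.0095+.014);w[2]=.20;print("above",w,rel(s,w))
E
```

```text
tin [ 0.5624 -0.1626  0.0506] [ 0.4672 -0.132   0.0506]
reproj g [[213.3794 211.9684]] [[265.6361 240.1794]]
purple local [-0.3224 -0.1043  0.0216]
above [ 0.5467 -0.2116  0.2   ] (array([-0.5856, -0.5947,  0.0226]), array([-0.0018,  0.0011,  1.4617]))
```

>>> servo_tool --targets '[[[-0.02, -0.02, 0], [0, 0, 0.05]], [[-0.055, -0.055, 0], [0, 0, 0.14]], [[-0.09, -0.09, 0], [0, 0, 0.23]], [[-0.125, -0.125, 0], [0, 0, 0.32]], [[-0.16, -0.16, 0], [0, 0, 0.41]], [[-0.195, -0.195, 0], [0, 0, 0.5]], [[-0.23, -0.23, 0], [0, 0, 0.59]], [[-0.265, -0.265, 0], [0, 0, 0.68]], [[-0.3, -0.3, 0], [0, 0, 0.77]], [[-0.33, -0.335, 0], [0, 0, 0.86]], [[-0.35, -0.355, 0], [0, 0, 0.92]], [[-0.36, -0.365, 0], [0, 0, 0.95]]]' --gripper 0.02

```text
time_s: 1.6
position: [0.435, 0.0894, 0.2224]
tcp_rot: [[-0.197, 0.98, -0.0], [0.98, 0.197, 0.0], [0.0, -0.0, -1.0]]
force: [-0.7, -0.6, -0.3]
opening: 0.233
```

```bash
python3 - <<'E'
from h import *
from rig import telemetry
s=telemetry.read_state();print(s["position"],s["opening"],s["force"],rel(s,[.5467,-.2116,.2]))
E
```

```text
[0.435  0.0894 0.2224] 0.23261855046194016 [-0.7367 -0.5683 -0.3495] (array([-0.3171,  0.0503,  0.0223]), array([-0.0003, -0.0001,  0.5086]))
```

>>> servo_tool --targets '[[[-0.03, 0.005, 0.002], [0, 0, 0.05]], [[-0.07, 0.011, 0.005], [0, 0, 0.12]], [[-0.11, 0.018, 0.008], [0, 0, 0.19]], [[-0.15, 0.024, 0.011], [0, 0, 0.26]], [[-0.19, 0.03, 0.014], [0, 0, 0.33]], [[-0.23, 0.037, 0.017], [0, 0, 0.4]], [[-0.27, 0.043, 0.02], [0, 0, 0.46]], [[-0.3, 0.048, 0.022], [0, 0, 0.5]], [[-0.317, 0.05, 0.022], [0, 0, 0.509]], [[-0.317, 0.05, 0.022], [0, 0, 0.509]], [[-0.317, 0.05, 0.022], [0, 0, 0.509]]]'

```text
time_s: 2.98
position: [0.5463, -0.2084, 0.2004]
tcp_rot: [[0.302, 0.953, -0.001], [0.953, -0.302, 0.001], [0.001, -0.002, -1.0]]
force: [-0.6, -0.3, -0.2]
opening: 0.233
```

```bash
python3 - <<'E'
from h import *
from rig import telemetry,eyes
s=telemetry.read_state();print(s["position"],s["force"],rel(s,[.5467,-.2116,.042]))
for n in("side",):
    d=eyes.capture(n);cv2.imwrite("pics/side1.png",cv2.resize(d["pixels"][100:350,100:400],None,fx=2.4,fy=2.4,interpolation=cv2.INTER_CUBIC))
E
```

```text
[ 0.5463 -0.2084  0.2004] [-0.5783 -0.3252 -0.1977] (array([-0.0031,  0.0016,  0.1584]), array([-0.0016, -0.0008,  0.004 ]))
```

View pics/side1.png

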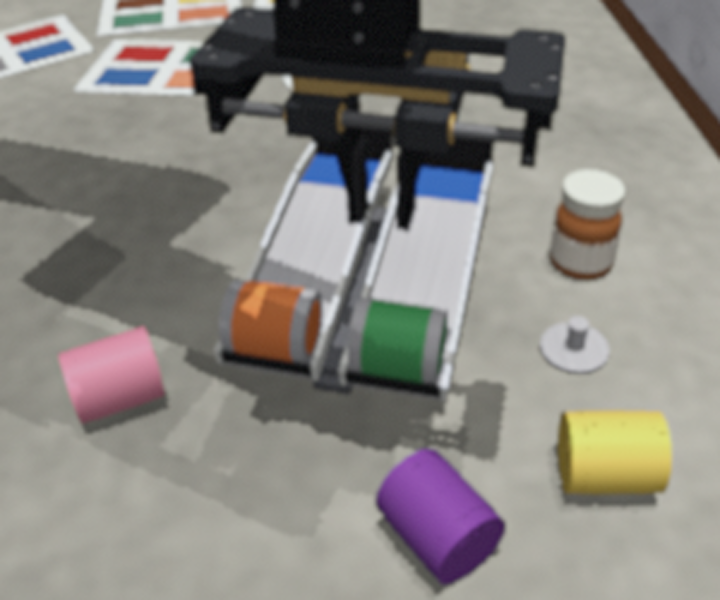

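The side view shows everything undisturbed. The gripper is high (z = 0.2) behind the green tin and aligned with its lane. I'll descend behind it.

>>> servo_tool --targets '[[[-0.003, 0.0015, 0.02], [0, 0, 0.004]], [[-0.003, 0.0015, 0.045], [0, 0, 0.004]], [[-0.003, 0.0015, 0.07], [0, 0, 0.004]], [[-0.003, 0.0015, 0.095], [0, 0, 0.004]], [[-0.003, 0.0015, 0.115], [0, 0, 0.004]], [[-0.003, 0.0015, 0.13], [0, 0, 0.004]], [[-0.003, 0.0015, 0.145], [0, 0, 0.004]], [[-0.003, 0.0015, 0.155], [0, 0, 0.004]], [[-0.003, 0.0015, 0.158], [0, 0, 0.004]], [[-0.003, 0.0015, 0.158], [0, 0, 0.004]]]'

```text
time_s: 4.28
position: [0.5476, -0.2134, 0.0426]
tcp_rot: [[0.307, 0.952, 0.0], [0.952, -0.307, -0.0], [-0.0, 0.0, -1.0]]
force: [-0.1, -0.6, -0.5]
opening: 0.231
```

```bash
python3 - <<'E'
from h import *
from rig import telemetry,eyes
s=telemetry.read_state();print(s["position"],s["force"],local(s["position"]),rel(s,[.5467,-.2116,.042]))
x=T[:,0]
print("shift to crest-ish (finger front behind tin at x=.008)",rel(s,world([.008,-.05,.028])-x*.0375+[0,0,-.009]))
d=eyes.capture("side");a=d["pixels"][150:290,180:340];d=eyes.capture("scene");b=d["pixels"][150:290,170:330]
cv2.imwrite("pics/c1.png",cv2.resize(np.hstack([a,b]),None,fx=2.5,fy=2.5,interpolation=cv2.INTER_CUBIC))
E
```

```text
[ 0.5476 -0.2134  0.0426] [-0.0566 -0.607  -0.49  ] [-0.2435 -0.0514  0.0265] (array([ 0.0014, -0.0014,  0.0006]), array([ 0.0002,  0.    , -0.0014]))
shift to crest-ish (finger front behind tin at x=.008) (array([ 0.2119, -0.0017, -0.0232]), array([ 0.0002,  0.    , -0.0014]))
```

View pics/c1.png

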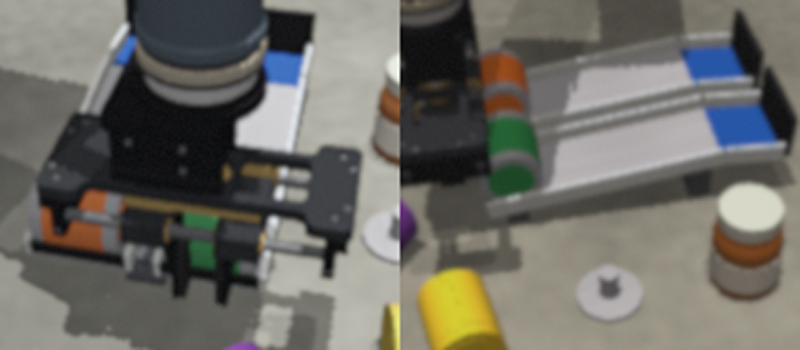

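Fingers are centred behind the green tin (side crop, at about (200,270)). Pushing now.

>>> servo_tool --targets '[[[0.004, 0, 0], [0, 0, 0]], [[0.009, 0, -0.001], [0, 0, 0]], [[0.014, 0, -0.001], [0, 0, 0]], [[0.02, -0.001, -0.002], [0, 0, 0]], [[0.026, -0.001, -0.003], [0, 0, 0]], [[0.032, -0.001, -0.0035], [0, 0, 0]], [[0.038, -0.001, -0.004], [0, 0, 0]], [[0.044, -0.001, -0.005], [0, 0, 0]], [[0.05, -0.001, -0.0055], [0, 0, 0]], [[0.056, -0.001, -0.006], [0, 0, 0]], [[0.062, -0.001, -0.007], [0, 0, 0]], [[0.068, -0.001, -0.0075], [0, 0, 0]]]'

```text
time_s: 5.88
position: [0.5675, -0.1479, 0.0501]
tcp_rot: [[0.307, 0.952, 0.0], [0.952, -0.307, -0.0], [-0.0, 0.0, -1.0]]
force: [-0.4, -1.5, 1.6]
opening: 0.228
```

```bash
python3 - <<'E'
from h import *
from rig import telemetry,eyes
s=telemetry.read_state();print(s["position"],s["force"],local(s["position"]))
x=T[:,0]
print(rel(s,world([.008,-.05,.028])-x*.0375+[0,0,-.009]))
a=eyes.capture("side")["pixels"][130:270,180:340];b=eyes.capture("scene")["pixels"][150:290,170:330]
cv2.imwrite("pics/c2.png",cv2.resize(np.hstack([a,b]),None,fx=2.5,fy=2.5,interpolation=cv2.INTER_CUBIC))
E
```

```text
[ 0.5675 -0.1479  0.0501] [-0.4256 -1.4587  1.5988] [-0.1746 -0.0504  0.0256]
(array([ 0.1434, -0.0006, -0.0156]), array([ 0.0001,  0.    , -0.0013]))
```

View pics/c2.png

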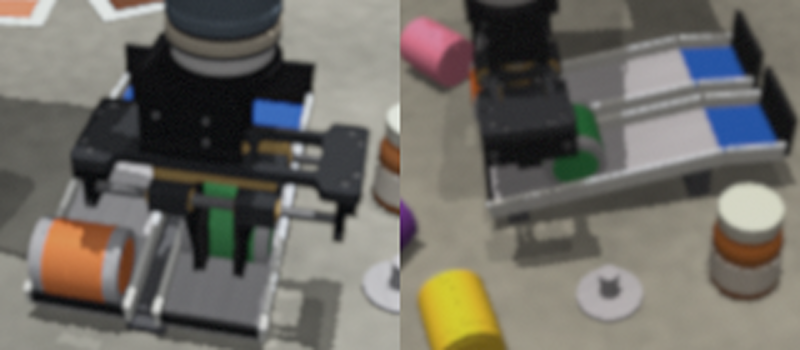

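The tin is rolling straight ahead of the fingers, the force is small (about 2 N), and the orange tin hasn't moved. I'll continue.

>>> servo_tool --targets '[[[0.006, 0, -0.0007], [0, 0, 0]], [[0.012, 0, -0.0014], [0, 0, 0]], [[0.018, 0, -0.002], [0, 0, 0]], [[0.024, 0, -0.0027], [0, 0, 0]], [[0.03, 0, -0.0034], [0, 0, 0]], [[0.036, 0, -0.004], [0, 0, 0]], [[0.042, 0, -0.0047], [0, 0, 0]], [[0.048, 0, -0.0054], [0, 0, 0]], [[0.054, 0, -0.006], [0, 0, 0]], [[0.06, 0, -0.0067], [0, 0, 0]], [[0.066, 0, -0.0074], [0, 0, 0]], [[0.072, 0, -0.008], [0, 0, 0]]]'

```text
time_s: 7.48
position: [0.5896, -0.0793, 0.0581]
tcp_rot: [[0.307, 0.952, -0.0], [0.952, -0.307, 0.0], [-0.0, -0.0, -1.0]]
force: [-0.5, -2.2, 1.6]
opening: 0.229
```

>>> servo_tool --targets '[[[0.006, 0, -0.0007], [0, 0, 0]], [[0.012, 0, -0.0014], [0, 0, 0]], [[0.018, 0, -0.002], [0, 0, 0]], [[0.024, 0, -0.0027], [0, 0, 0]], [[0.028, 0, -0.003], [0, 0, 0]], [[0.032, 0, -0.0035], [0, 0, 0]], [[0.036, 0, -0.004], [0, 0, 0]], [[0.04, 0, -0.0045], [0, 0, 0]], [[0.044, 0, -0.005], [0, 0, 0]], [[0.048, 0, -0.0054], [0, 0, 0]], [[0.052, 0, -0.0058], [0, 0, 0]]]'

```text
time_s: 8.85
position: [0.6055, -0.03, 0.0639]
tcp_rot: [[0.307, 0.952, -0.0], [0.952, -0.307, 0.0], [-0.0, -0.0, -1.0]]
force: [-0.6, -1.7, 0.9]
opening: 0.235
```

```bash
python3 - <<'E'
from h import *
from rig import telemetry,eyes
s=telemetry.read_state();print(s["position"],s["force"],local(s["position"]))
x=T[:,0]
print(rel(s,world([.008,-.05,.028])-x*.0375+[0,0,-.009]))
a=eyes.capture("side")["pixels"][130:270,180:340];b=eyes.capture("scene")["pixels"][150:290,170:330]
cv2.imwrite("pics/c3.png",cv2.resize(np.hstack([a,b]),None,fx=2.5,fy=2.5,interpolation=cv2.INTER_CUBIC))
E
```

```text
[ 0.6055 -0.03    0.0639] [-0.647  -1.6752  0.8856] [-0.05   -0.0505  0.0241]
(array([ 0.0196, -0.0005, -0.0019]), array([-0.0001,  0.    , -0.0013]))
```

View pics/c3.png

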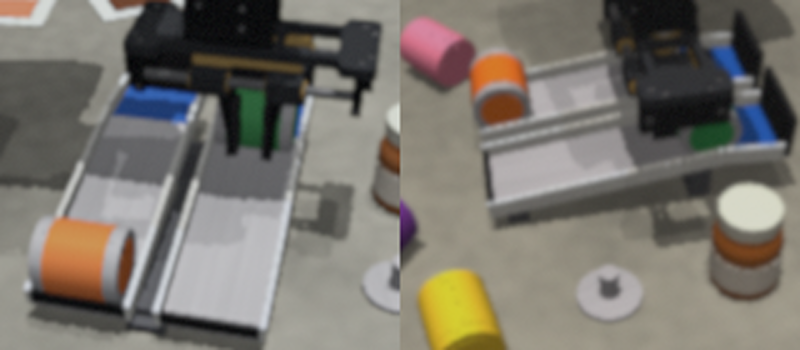

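>>> servo_tool --targets '[[[0.002, 0, 0], [0, 0, 0]], [[0.004, 0, -0.0004], [0, 0, 0]], [[0.006, 0, -0.0006], [0, 0, 0]], [[0.008, 0, -0.0008], [0, 0, 0]], [[0.01, 0, -0.001], [0, 0, 0]], [[0.012, 0, -0.0012], [0, 0, 0]], [[0.014, 0, -0.0014], [0, 0, 0]], [[0.016, 0, -0.0016], [0, 0, 0]], [[0.018, 0, -0.0018], [0, 0, 0]], [[0.02, 0, -0.002], [0, 0, 0]], [[0.022, 0, -0.002], [0, 0, 0]], [[0.024, 0, -0.002], [0, 0, 0]]]'

```text
time_s: 10.45
position: [0.6129, -0.0072, 0.0659]
tcp_rot: [[0.307, 0.952, 0.0], [0.952, -0.307, 0.0], [0.0, 0.0, -1.0]]
force: [-0.2, -0.1, -0.8]
opening: 0.23
```

>>> servo_tool --targets '[[[0.001, 0, 0], [0, 0, 0]], [[0.001, 0, 0], [0, 0, 0]], [[0.001, 0, 0], [0, 0, 0]], [[0.001, 0, 0], [0, 0, 0]], [[0.001, 0, 0], [0, 0, 0]], [[0.001, 0, 0], [0, 0, 0]]]'

```text
time_s: 11.2
position: [0.6131, -0.0064, 0.0659]
tcp_rot: [[0.307, 0.952, 0.0], [0.952, -0.307, -0.0], [-0.0, 0.0, -1.0]]
force: [-1.5, -0.6, 0.0]
opening: 0.228
```

```bash
python3 - <<'E'
from h import *
from rig import telemetry,eyes
s=telemetry.read_state();print(s["position"],s["force"],local(s["position"]))
d=eyes.capture("scene");pickle.dump(d,open("sc2.pkl","wb"))
for n,p in(("seated",[.033,-.05,.022]),("x=8",[.008,-.05,.028])):print(n,proj(d,world(p)))
im=cv2.cvtColor(d["pixels"],cv2.COLOR_BGR2HSV);m=cv2.inRange(im,(45,100,40),(80,255,255));m[:150]=0;m[260:]=0;m[:,:200]=0;m[:,345:]=0
print(cv2.boundingRect(m))
a=eyes.capture("side")["pixels"][130:270,180:340];b=d["pixels"][150:290,185:345]
cv2.imwrite("pics/c4.png",cv2.resize(np.hstack([a,b]),None,fx=2.5,fy=2.5,interpolation=cv2.INTER_CUBIC))
E
```

```text
[ 0.6131 -0.0064  0.0659] [-1.4584 -0.5636  0.0101] [-0.0252 -0.0506  0.0231]
seated [[308.285  192.2168]]
x=8 [[297.6989 192.6732]]
(304, 182, 17, 25)
```

View pics/c4.png

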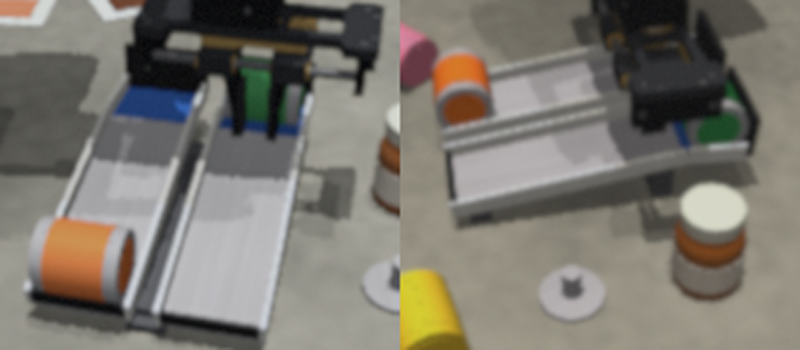

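The green tin has rolled off the fingers into the cradle: blue floor shows behind it and it sits at the black stop (scene crop (720,130)). I'll back off, then go up.

>>> servo_tool --targets '[[[-0.005, 0, 0], [0, 0, 0]], [[-0.012, 0, 0], [0, 0, 0]], [[-0.018, 0, -0.005], [0, 0, 0]], [[-0.024, 0, -0.02], [0, 0, 0]], [[-0.03, 0, -0.04], [0, 0, 0]], [[-0.03, 0, -0.065], [0, 0, 0]], [[-0.04, 0, -0.09], [0, 0, 0]], [[-0.07, 0, -0.12], [0, 0, 0]], [[-0.11, 0, -0.15], [0, 0, 0]], [[-0.15, 0, -0.17], [0, 0, 0]], [[-0.18, 0, -0.18], [0, 0, 0]], [[-0.18, 0, -0.18], [0, 0, 0]]]'

```text
time_s: 12.8
position: [0.558, -0.1803, 0.2481]
tcp_rot: [[0.31, 0.951, 0.004], [0.951, -0.31, -0.002], [-0.001, 0.004, -1.0]]
force: [-1.2, -0.8, -0.5]
opening: 0.23
```

```bash
python3 - <<'E'
from h import *
from rig import telemetry,eyes
s=telemetry.read_state();print(s["position"],s["force"],s["time_s"])
im={}
for n in("scene","side"):
    d=eyes.capture(n);im[n]=d;h=cv2.cvtColor(d["pixels"],cv2.COLOR_BGR2HSV);m=cv2.inRange(h,(45,100,40),(80,255,255))
    m=cv2.morphologyEx(m,cv2.MORPH_OPEN,np.ones((3,3)))
    k,l,st,c=cv2.connectedComponentsWithStats(m)
    print(n,"seated proj",proj(d,world([.033,-.05,.022])),[(st[i],c[i]) for i in range(1,k) if st[i,4]>40 and 200<c[i][0]<345])
a=im["side"]["pixels"][130:270,180:340];b=im["scene"]["pixels"][150:290,185:345]
cv2.imwrite("pics/c5.png",cv2.resize(np.hstack([a,b]),None,fx=2.5,fy=2.5,interpolation=cv2.INTER_CUBIC))
E
```

```text
[ 0.558  -0.1803  0.2481] [-1.1917 -0.8352 -0.4561] 12.8
scene seated proj [[308.285  192.2168]] [(array([295, 178,  26,  19, 287], dtype=int32), array([305.9268, 185.676 ])), (array([305, 196,  15,  11, 131], dtype=int32), array([312.2443, 201.0229]))]
side seated proj [[285.4507 164.9813]] [(array([275, 153,  21,  26, 461], dtype=int32), array([284.577 , 165.3688]))]
```

View pics/c5.png

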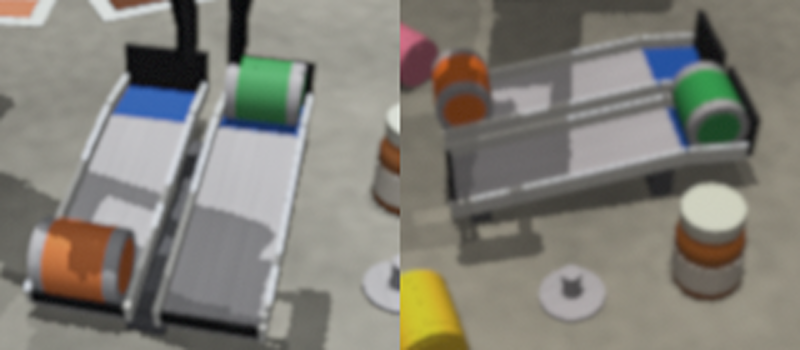

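The green tin lies in the cradle against the stop, within 1 px of the predicted seat in the side view. The orange tin, jar and disc are in place, and the arm is clear.

```bash
python3 -c "
from rig import order
print(order.hand_in())"
```

```text
the job is handed in; nothing more can be done
None
```

I pushed the green tin up its lane with the slightly open fingertips, over the crest and into the blue cradle, and handed the job in at about 13 s. I stayed behind it until it rolled off the fingers just past the crest, then backed the arm away clear of everything.

- **Green tin:** in the last pictures it lies against the end stop. In the side view its green band is centred at (284.6, 165.4), against a predicted seat of (285.5, 165.0).
- **Scene view:** there the band showed as two patches, its curved side and its end face, on either side of the predicted centre, so I checked the seat there only by eye.
- **Other parts:** the orange tin, jar and disc look unmoved in both views. I checked these by eye, not by measurement.
- **Force:** the readings I took between pushes were about 2–3 N at most. A reading of about 1.5 N remained after the tin had left the fingers and once the arm was clear, so I read that as sensor offset.
- **Push at the crest:** I have no contact reading at the crest itself. The last push reading was at about x = -12 mm, inside the judged range. No check failed.

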